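# Clamp the repaired module in the test socket

## Robot

A 6-joint arm with a two-finger parallel gripper is mounted at the origin on the work surface. World frame = base frame: x ahead of the robot, y to its left, z up, the work surface at z = 0. Lengths are in mm, angles in rad, forces in N, time in s.
With the tool pointing down it reaches from about 400 to 825 mm from the base axis. Payload 7 kg.
Tool frame: the origin (TCP) lies midway between the tips of the shut fingers; the grasp point (between the pads) lies 19 mm behind it (robot.hold_point_z is the distance from the TCP to the grasp point, in mm); z points along the fingers, y is the line along which they close (so a half turn about z gives the same grasp; the last joint's range is limited). The gripper opens to 85 mm and grips with 20 to 120 N. Pads are 22 mm wide; open, the fingers measure 114 mm over their backs; the gripper's body (76 mm by 85 mm) begins 54 mm behind the grasp point. The pads swing forward as they close: fully open they stand 13 mm farther back than shut.
Start: joints at [1.463, 0.359, 0.012, 0, -1.224, -0.288], TCP at [260.25, 622.788, 231.302] pointing down, gripper open.
Joint ranges: [-3.07, 3.07], [-1.43, 2.12], [-1.02, 1.25], [-3.03, 1.67], [-3.05, -0], [-3.03, 3.03]. Speed limits (rad/s): [2.39, 2.39, 3.01, 3.14, 3.14, 3.14].

## Interface

Orientations are given as a rotation vector (axis times angle).
In Python, from rig import status, optics, robot gives the robot as it stands.
- The arm moves only by the tool step_arm, never from a script. Its argument "rows" is a list of rows, each an object with "offset": the shift along the world's x, y, z normalised to -1 to 1, where 1 is 25 cm, a list of three; "angular": the turn, a rotation vector about the world's x, y, z normalised to -1 to 1, where 1 is 90 degrees, a list of three. In form: [{"offset": [dx, dy, dz], "angular": [ax, ay, az]}, ...]. A call has 1 to 12 rows; each row is the pose to reach, as a shift and turn from the pose commanded when the call began; what a row does not reach only later rows make up. A row lasts 1/10 s, in which the tool goes at most 50 mm and 8.59 degrees, less where a joint would pass 70% of its speed; a pose out of reach is approached as far as the arm can. A call with a number of a shift or a turn outside -1 to 1 is refused whole. A call with a gripper value outside its range is refused whole. "grip" is the opening, from -1 (shut) to 1 (fully open), set as the call begins (left out, the last holds). The fingers move at their own pace and stop on an object; "squeeze" is the grip in N (left out, the last holds). Time passes only in rows, so rows that repeat a pose let the fingers close. It gives the time, the measured TCP pose, the force, the opening and the grip force at its end, in the units of the state.
- status.state(): the state, without advancing time (a new reading comes with each control period).
- optics.snapshot(name): name is "scene" or "top" or "wrist"; returns a dict with "frame" (480x640x3 uint8, blue, green, red), "mtx" (3x3 intrinsics, pixels), "extrinsics" (4x4, takes a point from camera to world coordinates). Camera axes: x right, y up, looking along -z (the intrinsics and any distortion apply to the point x, -y, -z); pixel columns grow to the right and rows downward; lengths in mm; the calibration is good to about 2 mm. A picture is of the moment at which its call begins. There is no depth.
- robot.hand_in(): hands the job in; it is judged then, once.
The state is a dict: "clock": time; "joint_positions": joint angles; "dq": joint speeds; "joint_efforts": joint torques, N m; "ee_pos": TCP position; "tcp_rot": TCP orientation; "contact_force": force on the tool from outside, world axes, zero at the start; "wrist_torque": the same for the moment, N m; "opening": finger opening in mm; "finger_force": force on a finger pad.
Only numpy, scipy, OpenCV 4.12 (cv2) and the standard library are available. Lean on these libraries where they do the work, as an engineer would, in place of code of your own. Each camera call takes 0.05 s, during which the arm holds its last target. There are 200 camera calls.

## Task

First swing the clamp lever of the test socket fully open, then take the green-topped module from the blue tray by its two ends, set it down upright on the mat and let go, and take it again by its long sides. Lower it right down into the socket's nest before letting go, and swing the lever fully shut over it. Leave the red-topped module in its pocket and do not disturb the two screwdrivers.

Things in the scene. Friction and masses are not known exactly. Their poses are not given: they have to be found in the camera images.
- socket: Test socket fixed to the mat: aluminium base plate 170 (x) x 70 (y) x 12 mm with two yellow end brackets and a clamp lever; origin at the centre of its underside (on the 3 mm mat), x along its length, z up. The lever hangs between two dark steel lugs at x = +57 to +75 mm, 30 mm wide in all along y, 59 mm high.
- nest (a point): Centre of the nest's floor (socket x = y = 0, z = 12 mm), axes as the socket's. The nest is 68 (x) x 42 (y) mm. End walls at x = 34 to 42 mm either side, 26 mm high over the floor, flush with a seated module, leave no room for fingers at the ends. Corner returns 12 mm high (|y| 21 to 27, |x| 26 to 42 mm); between them the long sides are open, 52 mm. Module length along x, either way round.
- lever (a joint): Clamp lever: 0 = fully shut, lying level over the nest; grows as the handle swings up and over towards the socket's +x end; 1.8 = fully open at its stop, 13 degrees past upright. Starts at 0 to 0.3. Stiff hinge (0.1 N m): stays where it is left, about 1.5 N at the handle moves it. When not fully open it stands in the way of a gripper over the nest.
- lever_handle (a point): Centre of the lever's red cross handle: cylinder 20 mm across, 26 mm long, axis along the socket's y (pinch its end faces from above; it turns between the pads); 132 mm from the hinge, in the socket's frame at x = -66, z = 50 mm when shut. Its x points to the hinge. Arm: 10 x 10 mm steel bar; a black pad under its middle comes to 0.5 mm above a seated module when shut.
- lever_hinge (a point): Hinge axis of the lever, in the socket's frame at x = +66, y = 0, z = 50 mm; the axis is the socket's y.
- tray: Blue tray fixed to the mat, floor 110 (x) x 104 (y) x 4 mm, origin at the centre of its underside. Three walls along x, 70 mm long, 6 mm thick, 26 mm high over the floor, at y = -48, 0, +48 mm, make two 42 mm wide pockets at y = -24 and +24 mm, open at both x ends. The walls are flush with the modules' tops: modules can be gripped there only by their ends.
- green_module: The module to clamp: aluminium case with a bright green top, 64 (x, length) x 38 (y) x 26 mm high, 80 to 170 g, origin at the centre of its underside, z up. Starts flat in one of the tray's two pockets, its length along the tray's x. On the mat its origin is at z = 3 mm. The mat is clear between tray and socket, around x = 530, y = 0 mm.
- red_module: The same module with a red top, in the other pocket; to be left alone. Origin at the centre of its underside.
- blue_screwdriver: Blue-handled screwdriver 200 mm long, lying on the mat to the robot's left; origin midway along it, its length along its x; not to be disturbed.
- green_screwdriver: Green-handled screwdriver 200 mm long, lying on the mat on the far side; origin midway along it, its length along its x; not to be disturbed.
Mind the look-alikes: they are no part of the job. Leave any pink look-alike of the socket alone.

How it is judged (in metres and radians):
On the way, in this order (a step that is already met when the one before it is completed fails the run):
1. the lever is swung fully open (beyond 1.6 rad) with the green module still in the tray (value of joint lever above 1.6 rad and horizontal distance between green_module and tray below 0.05 m), for 0.1 s.
2. the green module lies upright on the mat, let go (height (world z) of green_module below 0.0055 m and angle between green_module's own z axis and vertical below 0.1 rad and contact force between the fingers and green_module below 0.05 N and linear speed of green_module below 0.02 m/s), for 0.1 s.
3. the green module is lowered right down into the nest while still held (z of green_module in the frame of socket between 0.009 and 0.016 m and horizontal distance between green_module and socket below 0.006 m and angle between the x axis of green_module and the x axis of socket, either way round below 0.12 rad and contact force between the fingers and green_module above 0.5 N and value of joint lever above 1.2 rad), for 0.05 s.
At the end, for the whole second after the job is handed in: The green module rests flat on the nest floor (within 2.5 mm in height, 5 mm of the nest's centre, in line with the socket within 0.12 rad, green side up), still, and the lever is shut over it (joint below 0.07 rad) (value of joint lever below 0.07 rad and z of green_module in the frame of socket between 0.009 and 0.0145 m and horizontal distance between green_module and socket below 0.005 m and angle between the x axis of green_module and the x axis of socket, either way round below 0.12 rad and angle between green_module's own z axis and vertical below 0.06 rad and linear speed of green_module below 0.02 m/s); the robot touches nothing.
It fails at once if the red module is moved more than 20 mm (distance of red_module from where it was at the start of the episode above 0.02 m).
It fails at once if a screwdriver is moved more than 30 mm (distance of any of blue_screwdriver, green_screwdriver from where it was at the start of the episode above 0.03 m).
It also fails if it takes over 72 s, if anything falls off the work surface, if the arm or the gripper's body presses on something with over 40 N, if the wrist force passes 120 N, or if a joint passes its speed limit or range.

## Working session

There is one attempt and no reset: what is moved stays moved. The work goes in short steps, Python scripts to look and compute and a tool call to move; the robot and the scene stay as the last step left them, time stands still between calls to the robot, and variables do not carry over. Pictures are saved under pics/ and viewed, at most 10 in all, crops included, and the job is handed in when it is done.

Besides the shell and the picture viewer there is one more tool, called by a JSON object that holds its "name" and its "arguments", one argument or row to a line. step_arm: Moves the arm, as the interface text tells. Scaled input: -1 to 1 covers 25 cm each way for a shift and 90 degrees each way for a turn. Its arguments: {"type":"object","properties":{"rows":{"type":"array"},"grip":{"type":"number"},"squeeze":{"type":"number"}},"required":["rows"]}

```bash
mkdir -p pics; ls; python3 - <<'E'
from rig import status, optics, robot
import cv2
print(status.state())
for n in("scene","top"):
    d=optics.snapshot(n); cv2.imwrite(f"pics/{n}0.png",d["frame"]); print(n,d["mtx"],d["extrinsics"],[k for k in d])
E
```

```text
pics
{'clock': 0.0, 'joint_positions': array([ 1.46306532e+00,  3.59393352e-01,  1.10806980e-02, -3.41642515e-04,
       -1.22415853e+00, -2.88104990e-01]), 'dq': array([-0.00091289, -0.00142475, -0.00032566,  0.0005485 , -0.00076569,
        0.00076581]), 'joint_efforts': array([-1.28972442e-04, -5.83319628e+01,  2.93419093e+01,  6.93684965e+00,
       -5.99622887e-03,  1.12069916e-06]), 'ee_pos': array([260.10373419, 622.34067144, 230.37057244]), 'tcp_rot': array([ 3.07856296e+00, -6.17571745e-01, -2.65436506e-04]), 'contact_force': array([-0.14762739, -0.40010094, -0.11136578]), 'wrist_torque': array([ 0.04327602,  0.00230451, -0.00755107]), 'finger_force': 0.0, 'opening': 85.32901932481364}
scene [[535.86958243   0.         329.74309329]
 [  0.         535.86958243 236.77027118]
 [  0.           0.           1.        ]] [[-8.24060820e-01 -3.25485465e-01  4.63662569e-01  1.08874257e+03]
 [ 5.66039168e-01 -4.40026684e-01  6.97119916e-01  8.63103444e+02]
 [-2.28784978e-02  8.36920384e-01  5.46846272e-01  7.52258512e+02]
 [ 0.00000000e+00  0.00000000e+00  0.00000000e+00  1.00000000e+00]] ['frame', 'mtx', 'extrinsics']
top [[539.64294531   0.         316.60832511]
 [  0.         539.64294531 233.81591472]
 [  0.           0.           1.        ]] [[ 1.43489944e-02  9.92915370e-01 -1.17954116e-01  3.74068992e+02]
 [-9.99792984e-01  1.25454255e-02 -1.60187559e-02  1.21403417e-02]
 [-1.44254844e-02  1.18159551e-01  9.92889836e-01  1.17005191e+03]
 [ 0.00000000e+00  0.00000000e+00  0.00000000e+00  1.00000000e+00]] ['frame', 'mtx', 'extrinsics']
```

View pics/top0.png

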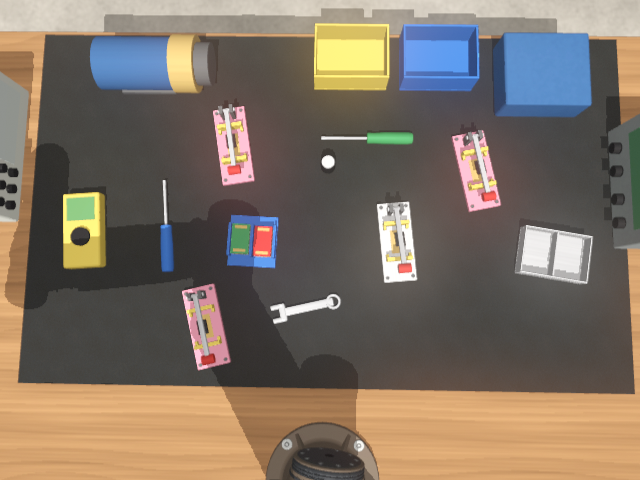

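View pics/scene0.png

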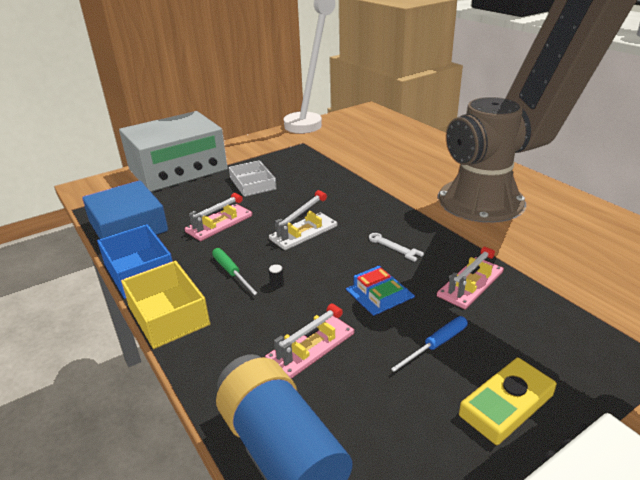

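The top view shows the white socket at (397,242) with its lugs at the top (+x away from the robot) and its red handle at (405,268). The tray is at (253,241), with green at (241,239) and red at (263,240). The pink sockets are look-alikes. The scene view shows the lever raised slightly.

```bash
cat > h.py <<'E'
import cv2, numpy as np
from scipy.spatial.transform import Rotation as R
from rig import status, optics, robot
def snap(n,save=None):
    d=optics.snapshot(n)
    if save: cv2.imwrite("pics/"+save,d["frame"])
    return d
def ray(d,uv):
    uv=np.atleast_2d(np.array(uv,float)); p=np.c_[uv,np.ones(len(uv))]@np.linalg.inv(d["mtx"]).T
    return d["extrinsics"][:3,3],(p*[1,-1,-1])@d["extrinsics"][:3,:3].T
def onz(d,uv,z):
    o,r=ray(d,uv); return o+r*((z-o[2])/r[:,2])[:,None]
def proj(d,P):
    T=np.linalg.inv(d["extrinsics"]); c=np.atleast_2d(P)@T[:3,:3].T+T[:3,3]
    c=c*[1,-1,-1]; q=c@d["mtx"].T; return q[:,:2]/q[:,2:]
def cross(obs):  # point nearest several rays: [(d,uv),...]
    A=0;b=0
    for d,uv in obs:
        o,r=ray(d,uv); r=r[0]/np.linalg.norm(r[0]); M=np.eye(3)-np.outer(r,r); A=A+M; b=b+M@o
    return np.linalg.solve(A,b)
def mask(d,lo,hi,roi=None):
    m=cv2.inRange(cv2.cvtColor(d["frame"],cv2.COLOR_BGR2HSV),np.array(lo),np.array(hi))
    if roi is not None:
        k=np.zeros_like(m);x0,y0,x1,y1=roi;k[y0:y1,x0:x1]=255;m&=k
    return m
def big(m):
    c=max(cv2.findContours(m,cv2.RETR_EXTERNAL,cv2.CHAIN_APPROX_NONE)[0],key=cv2.contourArea); return c[:,0,:]
def rect(P):  # world min-area rectangle: centre, long side, short side, angle of the long side (rad)
    (c,(w,h),a)=cv2.minAreaRect(P[:,:2].astype(np.float32)); 
    if w<h: w,h,a=h,w,a+90
    return np.round(c,1),round(w,1),round(h,1),round(((a+90)%180-90)*np.pi/180,3)
def tool():
    s=status.state(); M=R.from_rotvec(s["tcp_rot"]).as_matrix(); return s["ee_pos"].round(1),M.round(3)
RED1=([0,150,90],[8,255,255]);GREEN=([45,100,40],[80,255,255])
E
python3 - <<'E'
from h import *
d=snap("top")
g=big(mask(d,*GREEN,roi=(225,210,255,260)));print("green",rect(onz(d,g,33)))
r=big(mask(d,*RED1,roi=(250,210,280,260)));print("red",rect(onz(d,r,33)))
t=big(mask(d,[100,120,60],[125,255,255],(220,200,285,275)));print("tray",rect(onz(d,t,7)))
w=mask(d,[0,0,150],[179,60,255],(365,190,430,295)); p=np.argwhere(w)[:,::-1];print("socket",rect(onz(d,p,15)))
h=big(mask(d,*RED1,roi=(380,250,430,290)));c=h.mean(0)
e=snap("scene");h2=big(mask(e,*RED1,roi=(305,180,335,210)));print("handle",c,h2.mean(0),cross([(d,c),(e,h2.mean(0))]))
print(tool())
w=snap("wrist"); print(w["mtx"],w["extrinsics"])
E
```

```text
green (array([498.2, 181.9]), 62.1, 37.4, -0.047)
red (array([492.8, 133.3]), 61.0, 35.5, -0.046)
tray (array([495.2, 159.7]), 111.4, 108.2, -0.046)
socket (array([ 497. , -153.1]), 171.3, 71.1, 0.095)
handle [404.72727273 268.18181818] [320.5625  194.78125] [ 434.83497807 -158.92711834   89.7331845 ]
(array([260.2, 622.5, 230.7]), array([[ 0.923, -0.386, -0.   ],
       [-0.386, -0.923, -0.001],
       [ 0.   ,  0.001, -1.   ]]))
[[363.44063376   0.         316.27532169]
 [  0.         363.44063376 239.52943658]
 [  0.           0.           1.        ]] [[-3.85845472e-01  8.79935866e-01  2.77193332e-01  3.30804330e+02]
 [-9.22563407e-01 -3.67958565e-01 -1.16117419e-01  5.92811097e+02]
 [-1.80220501e-04 -3.00531805e-01  9.53771776e-01  3.73857821e+02]
 [ 0.00000000e+00  0.00000000e+00  0.00000000e+00  1.00000000e+00]]
```

{"name": "step_arm", "arguments": {
  "rows": [
    {"offset": [0.88,-0.97,0],"angular": [0,0,0.3126]},
    {"offset": [0.88,-0.97,0],"angular": [0,0,0.3126]},
    {"offset": [0.88,-0.97,0],"angular": [0,0,0.3126]},
    {"offset": [0.88,-0.97,0],"angular": [0,0,0.3126]},
    {"offset": [0.88,-0.97,0],"angular": [0,0,0.3126]},
    {"offset": [0.88,-0.97,0],"angular": [0,0,0.3126]},
    {"offset": [0.88,-0.97,0],"angular": [0,0,0.3126]},
    {"offset": [0.88,-0.97,0],"angular": [0,0,0.3126]}
  ]
}}

```text
clock: 1.05
ee_pos: [482.2, 377.4, 231.3]
tcp_rot: [3.138, 0.143, -0.0]
contact_force: [0.6, -0.1, 0.5]
opening: 85.4
finger_force: 0.0
```

{"name": "step_arm", "arguments": {
  "rows": [
    {"offset": [0.16,-1,0],"angular": [0,0,0]},
    {"offset": [0.16,-1,0],"angular": [0,0,0]},
    {"offset": [0.16,-1,0],"angular": [0,0,0]},
    {"offset": [0.16,-1,0],"angular": [0,0,0]},
    {"offset": [0.16,-1,0],"angular": [0,0,0]},
    {"offset": [0.16,-1,0],"angular": [0,0,0]},
    {"offset": [0.16,-1,0],"angular": [0,0,0]},
    {"offset": [0.16,-1,0],"angular": [0,0,0]}
  ]
}}

```text
clock: 1.85
ee_pos: [520.3, 131.1, 231.3]
tcp_rot: [-3.138, -0.15, -0.0]
contact_force: [0.7, 0.2, 0.5]
opening: 85.5
finger_force: 0.0
```

```bash
python3 - <<'E'
from h import *
print(tool(),status.state()["clock"])
d=snap("wrist","w1.png")
E
```

```text
(array([520.3, 131.1, 231.3]), array([[ 0.995,  0.095,  0.   ],
       [ 0.095, -0.995,  0.   ],
       [ 0.   , -0.   , -1.   ]])) 1.85
```

View pics/w1.png

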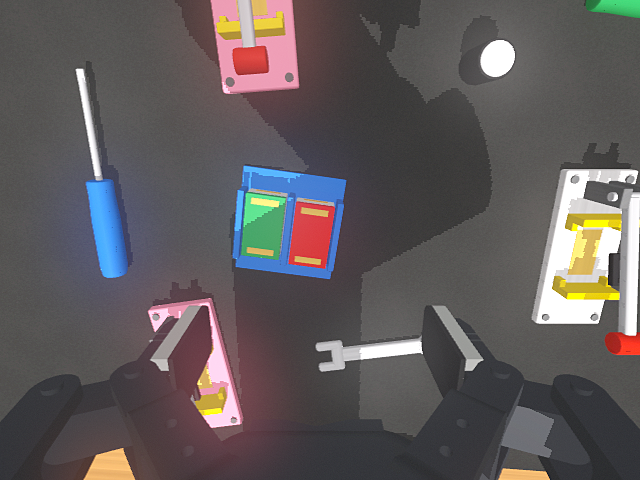

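The wrist view shows the green module at (263,227), red at (311,233) and the tray around (290,222). The socket is at the right edge.

```bash
python3 - <<'E'
from h import *
d=snap("wrist")
roi=(225,155,355,285)
hsv=cv2.cvtColor(d["frame"],cv2.COLOR_BGR2HSV)
for n,(u,v) in dict(g=(263,227),gold=(263,203),gold2=(260,251),red=(311,233),goldr=(314,212),gap=(264,195),case=(240,200)).items(): print(n,hsv[v,u])
g=big(mask(d,[40,60,40],[90,255,255],roi));print("green",rect(onz(d,g,33)))
r=big(mask(d,*RED1,roi));print("red",rect(onz(d,r,33)))
t=big(mask(d,[100,120,60],[125,255,255],roi));print("tray",rect(onz(d,t,7)))
E
```

```text
g [ 71 137 167]
gold [ 28 114 255]
gold2 [ 20 136 217]
red [179 180 218]
goldr [ 21 133 219]
gap [ 71 158 210]
case [103 169 255]
green (array([498.1, 182.1]), 64.7, 38.3, -0.043)
red (array([479.2, 135. ]), 36.5, 36.0, 1.52)
tray (array([495.1, 159.4]), 110.3, 110.0, 1.526)
```

{"name": "step_arm", "arguments": {
  "rows": [
    {"offset": [0,-0.96,0],"angular": [0,0,0]},
    {"offset": [0,-0.96,0],"angular": [0,0,0]},
    {"offset": [0,-0.96,0],"angular": [0,0,0]},
    {"offset": [0,-0.96,0],"angular": [0,0,0]},
    {"offset": [0,-0.96,0],"angular": [0,0,0]},
    {"offset": [0,-0.96,0],"angular": [0,0,0]},
    {"offset": [0,-0.96,0],"angular": [0,0,0]}
  ]
}}

```text
clock: 2.65
ee_pos: [520.5, -109.6, 231.0]
tcp_rot: [-3.138, -0.148, 0.001]
contact_force: [0.1, 0.3, -0.6]
opening: 85.3
finger_force: 0.0
```

```bash
python3 - <<'E'
from h import *
print(tool(),status.state()["clock"])
d=snap("wrist","w2.png")
E
```

```text
(array([ 520.5, -109.6,  231. ]), array([[ 0.996,  0.094, -0.   ],
       [ 0.094, -0.996,  0.   ],
       [-0.   , -0.   , -1.   ]])) 2.65
```

View pics/w2.png

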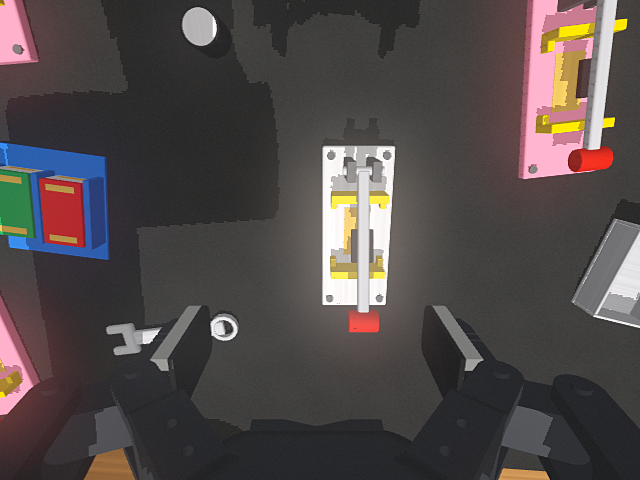

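The wrist view is centred on the socket: plate from (322,147) to (395,304), handle at (364,321). The socket is in line with the tool.

```bash
python3 - <<'E'
from h import *
d=snap("wrist")
w=mask(d,[0,0,170],[179,50,255],(310,135,405,312)); w=cv2.morphologyEx(w,cv2.MORPH_OPEN,np.ones((3,3)))
p=np.argwhere(w)[:,::-1];print("socket",rect(onz(d,p,15)))
P=onz(d,p,15)
h=big(mask(d,*RED1,(340,300,390,340)));print(h.min(0),h.max(0)); c=(h.min(0)+h.max(0)+1)/2
t=snap("top");ht=big(mask(t,*RED1,(380,250,430,290)));e=snap("scene");he=big(mask(e,*RED1,(305,180,335,210)))
print(cross([(d,c),(t,ht.mean(0)),(e,he.mean(0))]),cross([(d,c),(e,he.mean(0))]))
y=0.095;s=np.array([497,-153.1,3]);print("hinge",s+R.from_rotvec([0,0,y]).apply([66,0,50]))
print("wrist ray at z=90",onz(d,c,90), proj(d,np.array([[497,-153.1,15]])))
E
```

```text
socket (array([ 493.7, -152.9]), 176.8, 69.5, 0.096)
[349 315] [379 331]
[ 437.03849701 -158.06796313   92.08923209] [ 433.1777453  -160.11832067   88.46013776]
hinge [ 562.70239892 -146.83942687   53.        ]
wrist ray at z=90 [[ 434.22142327 -159.82931595   90.        ]] [[357.07783626 231.25332491]]
```

{"name": "step_arm", "arguments": {
  "rows": [
    {"offset": [-0.337,-0.197,-0.4],"angular": [0,0,0]},
    {"offset": [-0.337,-0.197,-0.4],"angular": [0,0,0]},
    {"offset": [-0.337,-0.197,-0.4],"angular": [0,0,0]},
    {"offset": [-0.337,-0.197,-0.4],"angular": [0,0,0]},
    {"offset": [-0.337,-0.197,-0.5],"angular": [0,0,0]},
    {"offset": [-0.337,-0.197,-0.6],"angular": [0,0,0]},
    {"offset": [-0.337,-0.197,-0.649],"angular": [0,0,0]},
    {"offset": [-0.337,-0.197,-0.649],"angular": [0,0,0]},
    {"offset": [-0.337,-0.197,-0.649],"angular": [0,0,0]}
  ]
}}

```text
clock: 3.75
ee_pos: [437.1, -158.3, 69.7]
tcp_rot: [3.138, 0.152, 0.001]
contact_force: [-0.5, -0.7, -0.1]
opening: 85.4
finger_force: 0.0
```

{"name": "step_arm", "arguments": {
  "rows": [
    {"offset": [0,0,0],"angular": [0,0,0]},
    {"offset": [0,0,0],"angular": [0,0,0]},
    {"offset": [0,0,0],"angular": [0,0,0]},
    {"offset": [0,0,0],"angular": [0,0,0]},
    {"offset": [0,0,0],"angular": [0,0,0]},
    {"offset": [0,0,0],"angular": [0,0,0]},
    {"offset": [0,0,0],"angular": [0,0,0]},
    {"offset": [0,0,0],"angular": [0,0,0]},
    {"offset": [0,0,0],"angular": [0,0,0]},
    {"offset": [0,0,0],"angular": [0,0,0]}
  ],
  "grip": -1,
  "squeeze": 30
}}

```text
clock: 4.75
ee_pos: [436.0, -158.9, 69.0]
tcp_rot: [-3.138, -0.15, -0.0]
contact_force: [-0.7, 3.3, 0.9]
opening: 25.7
finger_force: 35.3
```

```bash
python3 - <<'E'
from h import *
import json
print(tool(),status.state()["clock"])
th=np.linspace(.28,1.8,22)[1:]
D=132*np.c_[np.cos(.28)-np.cos(th),0*th,np.sin(th)-np.sin(.28)]
D=R.from_rotvec([0,0,.095]).apply(D)/250
print(D.round(3)[:11].tolist()); print((D-D[10]).round(3)[11:].tolist())
E
```

```text
(array([ 436. , -158.9,   69. ]), array([[ 0.995,  0.095,  0.   ],
       [ 0.095, -0.995,  0.   ],
       [ 0.   , -0.   , -1.   ]])) 4.75
[[0.012, 0.001, 0.036], [0.026, 0.003, 0.072], [0.043, 0.004, 0.106], [0.062, 0.006, 0.139], [0.084, 0.008, 0.17], [0.108, 0.01, 0.2], [0.134, 0.013, 0.228], [0.162, 0.015, 0.254], [0.192, 0.018, 0.278], [0.223, 0.021, 0.299], [0.256, 0.024, 0.319]]
[[0.034, 0.003, 0.017], [0.069, 0.007, 0.031], [0.106, 0.01, 0.043], [0.142, 0.014, 0.052], [0.18, 0.017, 0.059], [0.218, 0.021, 0.062], [0.256, 0.024, 0.063], [0.294, 0.028, 0.061], [0.332, 0.032, 0.057], [0.369, 0.035, 0.049]]
```

The handle is gripped: opening 25.7 mm, force 35 N. I'll swing it open along the arc.

{"name": "step_arm", "arguments": {
  "rows": [
    {"offset": [0.012,0.001,0.036],"angular": [0,0,0]},
    {"offset": [0.026,0.003,0.072],"angular": [0,0,0]},
    {"offset": [0.043,0.004,0.106],"angular": [0,0,0]},
    {"offset": [0.062,0.006,0.139],"angular": [0,0,0]},
    {"offset": [0.084,0.008,0.17],"angular": [0,0,0]},
    {"offset": [0.108,0.01,0.2],"angular": [0,0,0]},
    {"offset": [0.134,0.013,0.228],"angular": [0,0,0]},
    {"offset": [0.162,0.015,0.254],"angular": [0,0,0]},
    {"offset": [0.192,0.018,0.278],"angular": [0,0,0]},
    {"offset": [0.223,0.021,0.299],"angular": [0,0,0]},
    {"offset": [0.256,0.024,0.319],"angular": [0,0,0]}
  ]
}}

```text
clock: 5.85
ee_pos: [499.5, -152.7, 149.2]
tcp_rot: [-3.138, -0.149, 0.003]
contact_force: [-2.4, 5.8, -2.5]
opening: 25.6
finger_force: 32.8
```

{"name": "step_arm", "arguments": {
  "rows": [
    {"offset": [0.034,0.003,0.017],"angular": [0,0,0]},
    {"offset": [0.069,0.007,0.031],"angular": [0,0,0]},
    {"offset": [0.106,0.01,0.043],"angular": [0,0,0]},
    {"offset": [0.142,0.014,0.052],"angular": [0,0,0]},
    {"offset": [0.18,0.017,0.059],"angular": [0,0,0]},
    {"offset": [0.218,0.021,0.062],"angular": [0,0,0]},
    {"offset": [0.256,0.024,0.063],"angular": [0,0,0]},
    {"offset": [0.294,0.028,0.061],"angular": [0,0,0]},
    {"offset": [0.332,0.032,0.057],"angular": [0,0,0]},
    {"offset": [0.369,0.035,0.049],"angular": [0,0,0]},
    {"offset": [0.369,0.035,0.049],"angular": [0,0,0]},
    {"offset": [0.369,0.035,0.049],"angular": [0,0,0]}
  ]
}}

```text
clock: 7.05
ee_pos: [593.8, -143.7, 162.1]
tcp_rot: [-3.138, -0.15, -0.003]
contact_force: [-1.5, 7.0, 2.0]
opening: 25.3
finger_force: 33.2
```

{"name": "step_arm", "arguments": {
  "rows": [
    {"offset": [0,0,0],"angular": [0,0,0]},
    {"offset": [0,0,0],"angular": [0,0,0]},
    {"offset": [0,0,0],"angular": [0,0,0]},
    {"offset": [0,0,0],"angular": [0,0,0]},
    {"offset": [0,0,0.1],"angular": [0,0,0]},
    {"offset": [0,0,0.2],"angular": [0,0,0]},
    {"offset": [0,0,0.3],"angular": [0,0,0]},
    {"offset": [-0.2,0.2,0.3],"angular": [0,0,0]},
    {"offset": [-0.376,0.4,0.3],"angular": [0,0,-0.1]},
    {"offset": [-0.376,0.6,0.3],"angular": [0,0,-0.2]},
    {"offset": [-0.376,0.8,0.3],"angular": [0,0,-0.3]},
    {"offset": [-0.376,1,0.3],"angular": [0,0,-0.4]}
  ],
  "grip": 1
}}

```text
clock: 8.25
ee_pos: [501.6, 55.6, 236.9]
tcp_rot: [-3.063, 0.693, -0.002]
contact_force: [1.5, 0.6, 0.2]
opening: 84.8
finger_force: 0.0
```

```bash
python3 - <<'E'
from h import *
s=status.state();print(tool(),s["clock"],s["joint_positions"].round(3))
d=snap("scene");m=mask(d,*RED1,(200,100,360,240));cs=[c[:,0].mean(0) for c in cv2.findContours(m,0,1)[0] if cv2.contourArea(c)>15];print(cs)
t=snap("top");m=mask(t,*RED1,(370,150,440,300));ct=[c[:,0].mean(0) for c in cv2.findContours(m,0,1)[0] if cv2.contourArea(c)>15];print(ct)
for th in(1.5,1.6,1.7,1.8):
    P=np.array([497,-153,3])+R.from_rotvec([0,0,.095]).apply([66-132*np.cos(th),0,50+132*np.sin(th)]);print(th,proj(d,P),proj(t,P))
E
```

```text
(array([501.6,  55.6, 236.9]), array([[ 0.903, -0.43 ,  0.002],
       [-0.43 , -0.903,  0.001],
       [ 0.001, -0.001, -1.   ]])) 8.25 [ 0.5    0.071 -0.348  0.    -1.15   0.626]
[array([236.72413793, 197.06896552]), array([269.07142857, 180.64285714])]
[array([403.95348837, 183.79069767])]
1.5 [[279.69509243 175.69814688]] [[405.57495882 201.46265576]]
1.6 [[275.09450717 177.31283498]] [[404.8829625  194.43134821]]
1.7 [[270.50230035 179.44727382]] [[404.09056284 187.58325306]]
1.8 [[265.97336708 182.08396471]] [[403.2094682  181.01142391]]
```

{"name": "step_arm", "arguments": {
  "rows": [
    {"offset": [-0.014,0.5,-0.1],"angular": [0,0,-0.746]},
    {"offset": [-0.014,0.5,-0.2],"angular": [0,0,-0.746]},
    {"offset": [-0.014,0.5,-0.3],"angular": [0,0,-0.746]},
    {"offset": [-0.014,0.5,-0.36],"angular": [0,0,-0.746]},
    {"offset": [-0.014,0.5,-0.36],"angular": [0,0,-0.746]},
    {"offset": [-0.014,0.5,-0.36],"angular": [0,0,-0.746]},
    {"offset": [-0.014,0.5,-0.36],"angular": [0,0,-0.746]},
    {"offset": [-0.014,0.5,-0.36],"angular": [0,0,-0.746]},
    {"offset": [-0.014,0.5,-0.36],"angular": [0,0,-0.746]},
    {"offset": [-0.014,0.5,-0.36],"angular": [0,0,-0.746]},
    {"offset": [-0.014,0.5,-0.36],"angular": [0,0,-0.746]},
    {"offset": [-0.014,0.5,-0.36],"angular": [0,0,-0.746]}
  ]
}}

```text
clock: 9.55
ee_pos: [498.9, 179.4, 146.1]
tcp_rot: [-2.179, 2.263, -0.0]
contact_force: [-0.2, -0.2, 0.6]
opening: 85.6
finger_force: 0.0
```

```bash
python3 - <<'E'
from h import *
s=status.state();p,M=tool();print(p,M[:,1],np.arctan2(M[1,0],M[0,0]),s["clock"],s["joint_positions"].round(3))
d=snap("wrist","w3.png")
try:
    g=big(mask(d,[40,60,40],[90,255,255],(100,50,540,400)));r=rect(onz(d,g,33));print(r)
    print("offset to go /250",(498.1-p[0])/250,(182-p[1])/250, "yaw/90deg",(-.045-np.pi/2-np.arctan2(M[1,0],M[0,0]))/(np.pi/2))
except Exception as e:print(e)
E
```

```text
[498.9 179.4 146.1] [-0.999  0.038 -0.   ] -1.6088160350944063 9.55 [ 0.715  0.196 -0.425  0.    -0.95  -0.753]
(array([497.2, 181.2]), 63.8, 38.6, -0.038)
offset to go /250 -0.003199999999999818 0.010399999999999977 yaw/90deg -0.004443791713425385
```

View pics/w3.png

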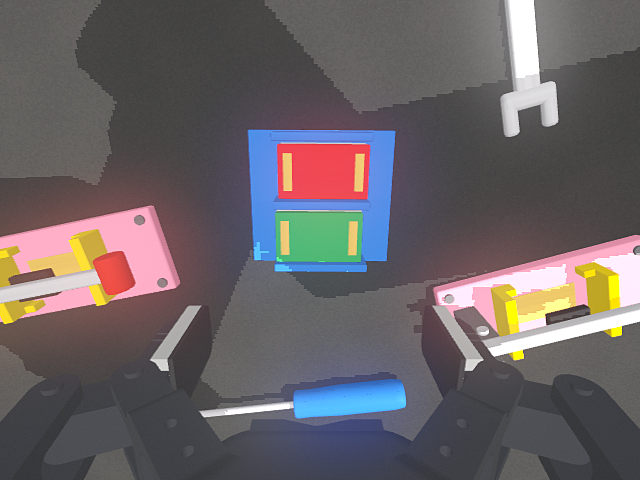

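The wrist view shows the green module at (320,236), in line with the open fingers. I'll descend and grip its ends.

{"name": "step_arm", "arguments": {
  "rows": [
    {"offset": [-0.005,0.009,-0.15],"angular": [0,0,0]},
    {"offset": [-0.005,0.009,-0.3],"angular": [0,0,0]},
    {"offset": [-0.005,0.009,-0.4],"angular": [0,0,0]},
    {"offset": [-0.005,0.009,-0.47],"angular": [0,0,0]},
    {"offset": [-0.005,0.009,-0.53],"angular": [0,0,0]},
    {"offset": [-0.005,0.009,-0.563],"angular": [0,0,0]},
    {"offset": [-0.005,0.009,-0.563],"angular": [0,0,0]},
    {"offset": [-0.005,0.009,-0.563],"angular": [0,0,0]}
  ]
}}

```text
clock: 10.4
ee_pos: [497.9, 182.0, 5.8]
tcp_rot: [-2.177, 2.264, -0.0]
contact_force: [-1.0, 0.6, 0.1]
opening: 85.3
finger_force: 0.0
```

{"name": "step_arm", "arguments": {
  "rows": [
    {"offset": [0,0,0],"angular": [0,0,0]},
    {"offset": [0,0,0],"angular": [0,0,0]},
    {"offset": [0,0,0],"angular": [0,0,0]},
    {"offset": [0,0,0],"angular": [0,0,0]},
    {"offset": [0,0,0],"angular": [0,0,0]},
    {"offset": [0,0,0],"angular": [0,0,0]},
    {"offset": [0,0,0],"angular": [0,0,0]}
  ],
  "grip": -1,
  "squeeze": 40
}}

```text
clock: 11.1
ee_pos: [498.2, 182.2, 6.4]
tcp_rot: [-2.176, 2.263, -0.0]
contact_force: [-1.4, -0.3, 7.6]
opening: 63.1
finger_force: 44.4
```

{"name": "step_arm", "arguments": {
  "rows": [
    {"offset": [0,0,0.08],"angular": [0,0,0]},
    {"offset": [0,0,0.2],"angular": [0,0,0]},
    {"offset": [0,0,0.32],"angular": [0,0,0]},
    {"offset": [0.02,-0.12,0.32],"angular": [0,0,0.02]},
    {"offset": [0.04,-0.24,0.32],"angular": [0,0,0.0845]},
    {"offset": [0.06,-0.36,0.32],"angular": [0,0,0.0845]},
    {"offset": [0.09,-0.48,0.32],"angular": [0,0,0.0845]},
    {"offset": [0.11,-0.6,0.32],"angular": [0,0,0.0845]},
    {"offset": [0.127,-0.728,0.32],"angular": [0,0,0.0845]},
    {"offset": [0.127,-0.728,0.25],"angular": [0,0,0.0845]},
    {"offset": [0.127,-0.728,0.15],"angular": [0,0,0.0845]},
    {"offset": [0.127,-0.728,0.08],"angular": [0,0,0.0845]}
  ]
}}

```text
clock: 12.3
ee_pos: [528.9, -0.8, 24.5]
tcp_rot: [-2.321, 2.117, 0.0]
contact_force: [0.8, -0.1, -0.7]
opening: 63.4
finger_force: 44.8
```

{"name": "step_arm", "arguments": {
  "rows": [
    {"offset": [0,0,-0.03],"angular": [0,0,0]},
    {"offset": [0,0,-0.06],"angular": [0,0,0]},
    {"offset": [0,0,-0.075],"angular": [0,0,0]},
    {"offset": [0,0,-0.082],"angular": [0,0,0]},
    {"offset": [0,0,-0.082],"angular": [0,0,0]}
  ]
}}

```text
clock: 12.8
ee_pos: [529.6, -0.0, 5.1]
tcp_rot: [-2.322, 2.115, -0.0]
contact_force: [-0.3, 0.3, -1.3]
opening: 63.4
finger_force: 44.8
```

{"name": "step_arm", "arguments": {
  "rows": [
    {"offset": [0,0,-0.006],"angular": [0,0,0]},
    {"offset": [0,0,-0.01],"angular": [0,0,0]},
    {"offset": [0,0,-0.012],"angular": [0,0,0]},
    {"offset": [0,0,-0.012],"angular": [0,0,0]}
  ]
}}

```text
clock: 13.2
ee_pos: [529.5, -0.1, 2.4]
tcp_rot: [-2.322, 2.115, -0.001]
contact_force: [-1.7, -0.2, 4.0]
opening: 63.1
finger_force: 45.4
```

{"name": "step_arm", "arguments": {
  "rows": [
    {"offset": [0,0,0],"angular": [0,0,0]},
    {"offset": [0,0,0],"angular": [0,0,0]},
    {"offset": [0,0,0],"angular": [0,0,0]},
    {"offset": [0,0,0],"angular": [0,0,0]},
    {"offset": [0,0,0],"angular": [0,0,0]},
    {"offset": [0,0,0],"angular": [0,0,0]},
    {"offset": [0,0,0.1],"angular": [0,0,0]},
    {"offset": [0,0,0.25],"angular": [0,0,0]},
    {"offset": [0,0,0.4],"angular": [0,0,0]},
    {"offset": [0,0,0.55],"angular": [0,0,0]},
    {"offset": [0,0,0.55],"angular": [0,0,0]},
    {"offset": [0,0,0.55],"angular": [0,0,0]}
  ],
  "grip": 1
}}

```text
clock: 14.4
ee_pos: [529.7, -0.0, 140.3]
tcp_rot: [-2.32, 2.114, -0.001]
contact_force: [0.3, 0.3, 0.2]
opening: 85.4
finger_force: 0.0
```

{"name": "step_arm", "arguments": {
  "rows": [
    {"offset": [0,0,0],"angular": [0,0,-1]},
    {"offset": [0,0,0],"angular": [0,0,-1]},
    {"offset": [0,0,0],"angular": [0,0,-1]},
    {"offset": [0,0,0],"angular": [0,0,-1]},
    {"offset": [0,0,0],"angular": [0,0,-1]},
    {"offset": [0,0,0],"angular": [0,0,-1]},
    {"offset": [0,0,0],"angular": [0,0,-1]},
    {"offset": [0,0,0],"angular": [0,0,-1]},
    {"offset": [0,0,0],"angular": [0,0,-1]},
    {"offset": [0,0,0],"angular": [0,0,-1]},
    {"offset": [0,0,0],"angular": [0,0,-1]},
    {"offset": [0,0,0],"angular": [0,0,-1]}
  ]
}}

```text
clock: 15.6
ee_pos: [528.5, -0.4, 137.8]
tcp_rot: [0.144, -3.136, 0.001]
contact_force: [-1.0, -0.2, -1.3]
opening: 85.4
finger_force: 0.0
```

```bash
python3 - <<'E'
from h import *
s=status.state();p,M=tool();print(p,np.arctan2(M[1,0],M[0,0]),s["clock"],s["joint_positions"].round(3))
for n in("wrist","top"):
    d=snap(n,f"{n}4.png")
    c=proj(d,[529.5,0,29])[0].astype(int);print(c);k=110 if n=="wrist" else 30
    g=big(mask(d,[40,60,40],[90,255,255],(c[0]-k,c[1]-k,c[0]+k,c[1]+k)));print(rect(onz(d,g,29)))
E
```

```text
[ 5.285e+02 -4.000e-01  1.378e+02] -3.049484541478286 15.6 [ 0.37   0.204 -0.436 -0.    -0.934 -1.849]
[316 238]
(array([ 5.287e+02, -5.000e-01]), 64.5, 38.7, 0.092)
[325 224]
(array([511.8,  -2.8]), 39.3, 28.6, -1.481)
```

View pics/wrist4.png

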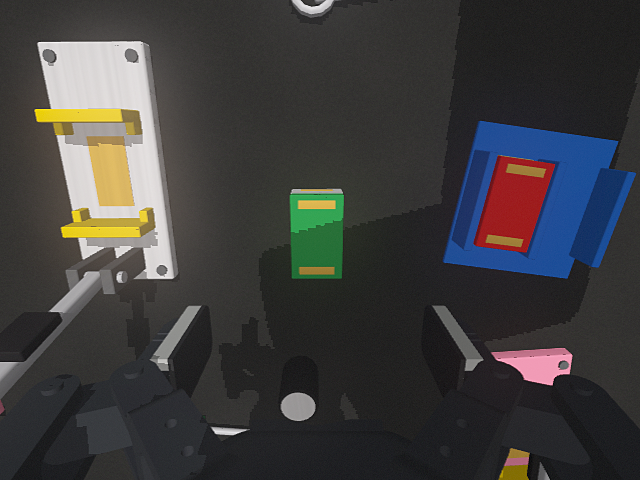

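The wrist view shows the green module upright at (317,234), in line with the gripper. The red module is still in its pocket.

{"name": "step_arm", "arguments": {
  "rows": [
    {"offset": [0.002,0,-0.15],"angular": [0,0,0]},
    {"offset": [0.002,0,-0.3],"angular": [0,0,0]},
    {"offset": [0.002,0,-0.4],"angular": [0,0,0]},
    {"offset": [0.002,0,-0.47],"angular": [0,0,0]},
    {"offset": [0.002,0,-0.527],"angular": [0,0,0]},
    {"offset": [0.002,0,-0.527],"angular": [0,0,0]},
    {"offset": [0.002,0,-0.527],"angular": [0,0,0]}
  ]
}}

```text
clock: 16.4
ee_pos: [529.7, -0.3, 7.4]
tcp_rot: [0.148, -3.137, 0.001]
contact_force: [0.3, 0.6, 1.0]
opening: 85.5
finger_force: 0.0
```

{"name": "step_arm", "arguments": {
  "rows": [
    {"offset": [0,0,0],"angular": [0,0,0]},
    {"offset": [0,0,0],"angular": [0,0,0]},
    {"offset": [0,0,0],"angular": [0,0,0]},
    {"offset": [0,0,0],"angular": [0,0,0]},
    {"offset": [0,0,0],"angular": [0,0,0]},
    {"offset": [0,0,0],"angular": [0,0,0]},
    {"offset": [0,0,0],"angular": [0,0,0]},
    {"offset": [0,0,0],"angular": [0,0,0]},
    {"offset": [0,0,0],"angular": [0,0,0]},
    {"offset": [0,0,0],"angular": [0,0,0]}
  ],
  "grip": -1,
  "squeeze": 30
}}

```text
clock: 17.4
ee_pos: [530.3, -0.1, 8.4]
tcp_rot: [-0.146, 3.137, 0.0]
contact_force: [-1.4, 0.2, 5.9]
opening: 37.6
finger_force: 30.8
```

{"name": "step_arm", "arguments": {
  "rows": [
    {"offset": [0,0,0.1],"angular": [0,0,0]},
    {"offset": [0,0,0.2],"angular": [0,0,0]},
    {"offset": [0,0,0.3],"angular": [0,0,0]},
    {"offset": [0,0,0.4],"angular": [0,0,0]},
    {"offset": [-0.05,-0.1,0.4],"angular": [0,0,0]},
    {"offset": [-0.132,-0.2,0.4],"angular": [0,0,0]},
    {"offset": [-0.132,-0.24,0.4],"angular": [0,0,0]},
    {"offset": [-0.132,-0.24,0.4],"angular": [0,0,0]},
    {"offset": [-0.132,-0.24,0.4],"angular": [0,0,0]},
    {"offset": [-0.132,-0.24,0.4],"angular": [0,0,0]}
  ]
}}

```text
clock: 18.4
ee_pos: [497.3, -59.8, 107.5]
tcp_rot: [-0.146, 3.138, 0.0]
contact_force: [0.3, -0.1, -1.0]
opening: 37.4
finger_force: 30.6
```

```bash
python3 - <<'E'
from h import *
s=status.state();p,M=tool();print(p,np.arctan2(M[1,0],M[0,0]),s["clock"],s["finger_force"])
d=snap("wrist","w5.png")
E
```

```text
[497.3 -59.8 107.5] -3.048489111193381 18.4 30.63881680369377
```

View pics/w5.png

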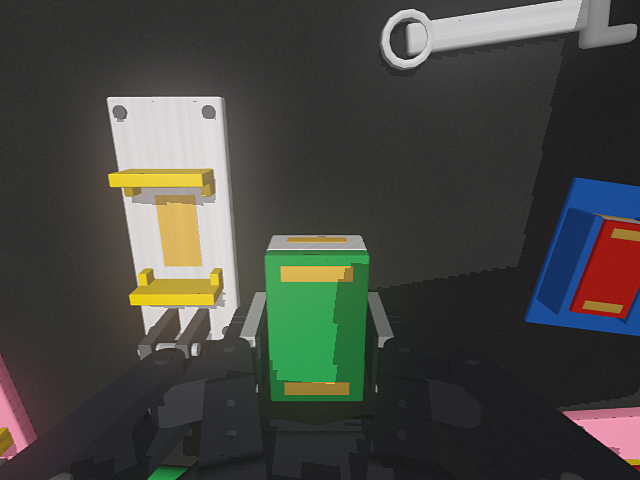

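The wrist view shows the nest's gold floor patch at (180,230), brackets at (162,178) and (177,292), and the held module's top between (265,255) and (369,401).

```bash
python3 - <<'E'
from h import *
p,M=tool();yaw=np.arctan2(M[1,0],M[0,0])
d=snap("wrist")
zt=p[2]-5.4+26
g=big(mask(d,[40,60,30],[90,255,255],(240,220,400,420)));r=rect(onz(d,g,zt));print("module",r)
S=R.from_rotvec([0,0,.095])
print("module wrt tcp in socket axes",S.inv().apply([*(r[0]-p[:2]),0]).round(2))
gold=big(mask(d,[10,60,100],[24,200,255],(140,185,210,275)));print("gold",rect(onz(d,gold,15)))
hsv=cv2.cvtColor(d["frame"],cv2.COLOR_BGR2HSV);print(hsv[230,180],hsv[178,162])
for roi in((100,160,225,205),(120,260,230,310)):
    y=big(mask(d,[25,150,120],[35,255,255],roi));print("bracket",rect(onz(d,y,41)),S.inv().apply(onz(d,y,41)-[497,-153,0]).min(0).round(1),S.inv().apply(onz(d,y,41)-[497,-153,0]).max(0).round(1))
w=mask(d,[0,0,140],[179,50,255],(95,85,245,310));w=cv2.morphologyEx(w,cv2.MORPH_OPEN,np.ones((3,3)))
Q=S.inv().apply(onz(d,np.argwhere(w)[:,::-1],15)-[497,-153,0]);print("plate",Q.min(0).round(1),Q.max(0).round(1))
E
```

```text
module (array([499.7, -58.7]), 75.4, 45.2, 0.075)
module wrt tcp in socket axes [2.58 0.76 0.  ]
gold (array([ 497.4, -153. ]), 49.9, 26.2, 0.093)
[ 21 142 223] [ 25 185 237]
bracket (array([ 459. , -156.3]), 53.3, 6.9, -1.478) [-41.6 -26.3  41. ] [-34.6  27.   41. ]
bracket (array([ 534.1, -149.2]), 53.5, 7.8, -1.478) [ 33.3 -26.5  41. ] [41.2 27.  41. ]
plate [-84.4 -34.2  15. ] [58.9 35.5 15. ]
```

```bash
python3 - <<'E'
from h import *
p,M=tool()
d=snap("wrist");S=R.from_rotvec([0,0,.095])
for zt in(p[2]+18,p[2]+20.6,p[2]+23):
  for lo in([50,100,60],[50,130,90]):
    g=big(mask(d,lo,[85,255,255],(240,220,400,420)));Q=S.inv().apply(onz(d,g,zt)-p)
    lo_,hi=np.percentile(Q,1,axis=0),np.percentile(Q,99,axis=0);print(g.min(0),g.max(0),rect(onz(d,g,zt))[1:],((lo_+hi)/2).round(2),(hi-lo_).round(1))
E
```

```text
[265 250] [369 400] (66.7, 38.9, 0.093) [-5.8e-01 -1.0e-02  1.8e+01] [66.8 38.8  0. ]
[265 250] [369 400] (66.8, 38.6, 0.093) [-0.57  0.06 18.  ] [66.8 38.4  0. ]
[265 250] [369 400] (65.4, 38.1, 0.093) [-2.18e+00 -1.00e-02  2.06e+01] [65.4 38.   0. ]
[265 250] [369 400] (65.4, 37.8, 0.093) [-2.17  0.06 20.6 ] [65.4 37.6  0. ]
[265 250] [369 400] (64.1, 37.3, 0.093) [-3.66e+00 -1.00e-02  2.30e+01] [64.1 37.3  0. ]
[265 250] [369 400] (64.1, 37.1, 0.093) [-3.65  0.06 23.  ] [64.1 36.9  0. ]
```

{"name": "step_arm", "arguments": {
  "rows": [
    {"offset": [0.0044,-0.1,0],"angular": [0,0,0]},
    {"offset": [0.0044,-0.25,0],"angular": [0,0,0]},
    {"offset": [0.0044,-0.372,0],"angular": [0,0,0]},
    {"offset": [0.0044,-0.372,0],"angular": [0,0,0]},
    {"offset": [0.0044,-0.372,-0.08],"angular": [0,0,0]},
    {"offset": [0.0044,-0.372,-0.16],"angular": [0,0,0]},
    {"offset": [0.0044,-0.372,-0.22],"angular": [0,0,0]},
    {"offset": [0.0044,-0.372,-0.22],"angular": [0,0,0]},
    {"offset": [0.0044,-0.372,-0.22],"angular": [0,0,0]},
    {"offset": [0.0044,-0.372,-0.22],"angular": [0,0,0]}
  ]
}}

```text
clock: 19.55
ee_pos: [498.7, -152.9, 53.4]
tcp_rot: [-0.147, 3.137, -0.0]
contact_force: [0.4, -0.8, -1.4]
opening: 37.2
finger_force: 30.7
```

```bash
python3 - <<'E'
from h import *
s=status.state();p,M=tool();print(p,np.arctan2(M[1,0],M[0,0]),s["clock"],s["finger_force"])
d=snap("wrist","w6.png")
E
```

```text
[ 498.7 -152.9   53.4] -3.0474938659181503 19.55 30.71376532316208
```

View pics/w6.png

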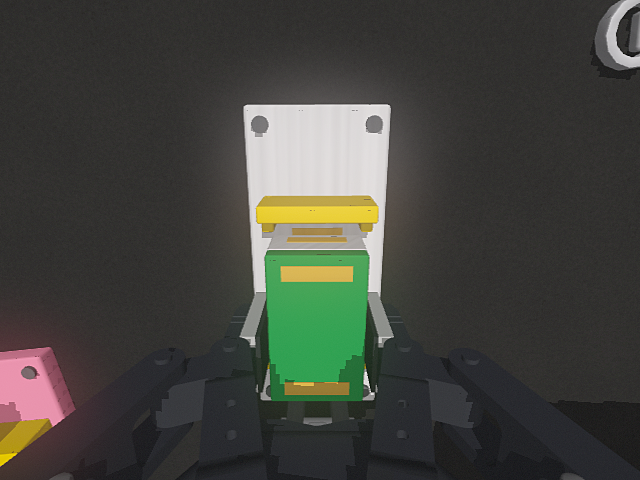

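The module hangs centred over the nest: module column 317, bracket column 317. I'll lower it.

{"name": "step_arm", "arguments": {
  "rows": [
    {"offset": [0,0,-0.02],"angular": [0,0,0]},
    {"offset": [0,0,-0.04],"angular": [0,0,0]},
    {"offset": [0,0,-0.06],"angular": [0,0,0]},
    {"offset": [0,0,-0.07],"angular": [0,0,0]},
    {"offset": [0,0,-0.08],"angular": [0,0,0]},
    {"offset": [0,0,-0.09],"angular": [0,0,0]},
    {"offset": [0,0,-0.09],"angular": [0,0,0]}
  ]
}}

```text
clock: 20.3
ee_pos: [497.7, -153.2, 29.7]
tcp_rot: [0.146, -3.138, -0.0]
contact_force: [0.3, -0.4, -1.2]
opening: 37.6
finger_force: 30.7
```

{"name": "step_arm", "arguments": {
  "rows": [
    {"offset": [0,0,-0.012],"angular": [0,0,0]},
    {"offset": [0,0,-0.022],"angular": [0,0,0]},
    {"offset": [0,0,-0.03],"angular": [0,0,0]},
    {"offset": [0,0,-0.036],"angular": [0,0,0]},
    {"offset": [0,0,-0.039],"angular": [0,0,0]},
    {"offset": [0,0,-0.039],"angular": [0,0,0]}
  ]
}}

```text
clock: 20.9
ee_pos: [497.9, -153.2, 20.4]
tcp_rot: [-0.146, 3.138, -0.0]
contact_force: [0.7, -0.7, -0.4]
opening: 37.3
finger_force: 30.8
```

{"name": "step_arm", "arguments": {
  "rows": [
    {"offset": [0,0,-0.003],"angular": [0,0,0]},
    {"offset": [0,0,-0.005],"angular": [0,0,0]},
    {"offset": [0,0,-0.005],"angular": [0,0,0]},
    {"offset": [0,0,-0.005],"angular": [0,0,0]}
  ]
}}

```text
clock: 21.3
ee_pos: [497.9, -153.2, 20.3]
tcp_rot: [-0.147, 3.138, -0.0]
contact_force: [-5.3, 3.4, 15.7]
opening: 37.4
finger_force: 32.7
```

Seated, with 15.7 N of contact. I'll release and rise.

{"name": "step_arm", "arguments": {
  "rows": [
    {"offset": [0,0,0],"angular": [0,0,0]},
    {"offset": [0,0,0],"angular": [0,0,0]},
    {"offset": [0,0,0],"angular": [0,0,0]},
    {"offset": [0,0,0],"angular": [0,0,0]},
    {"offset": [0,0,0],"angular": [0,0,0]},
    {"offset": [0,0,0.1],"angular": [0,0,0]},
    {"offset": [0,0,0.25],"angular": [0,0,0]},
    {"offset": [0,0,0.4],"angular": [0,0,0]},
    {"offset": [0,0,0.55],"angular": [0,0,0]},
    {"offset": [0,0,0.7],"angular": [0,0,0]},
    {"offset": [0,0,0.88],"angular": [0,0,0]},
    {"offset": [0,0,0.88],"angular": [0,0,0]}
  ],
  "grip": 1
}}

```text
clock: 22.5
ee_pos: [501.0, -153.8, 245.5]
tcp_rot: [-0.147, 3.128, -0.003]
contact_force: [0.3, -0.4, -0.7]
opening: 85.5
finger_force: 0.0
```

```bash
python3 - <<'E'
from h import *
s=status.state();p,M=tool();print(p,np.arctan2(M[1,0],M[0,0]),s["clock"])
d=snap("wrist","w7.png");c=proj(d,[497.2,-152.9,41])[0].astype(int);k=90
g=big(mask(d,[50,100,60],[85,255,255],(c[0]-k,c[1]-k,c[0]+k,c[1]+k)));print(c,rect(onz(d,g,41)))
e=snap("scene");m=mask(e,*RED1,(200,100,360,240));print([c[:,0].mean(0) for c in cv2.findContours(m,0,1)[0] if cv2.contourArea(c)>15])
E
```

```text
[ 501.  -153.8  245.5] -3.0474938659181503 22.5
[317 201] (array([ 497. , -153.3]), 62.2, 36.9, 0.093)
[array([236.57142857, 196.92857143]), array([268.88888889, 180.81481481])]
```

{"name": "step_arm", "arguments": {
  "rows": [
    {"offset": [0.1,0.01,0],"angular": [0,0,0]},
    {"offset": [0.25,0.02,0],"angular": [0,0,0]},
    {"offset": [0.35,0.035,0],"angular": [0,0,0]},
    {"offset": [0.35,0.035,0],"angular": [0,0,0]},
    {"offset": [0.35,0.035,0],"angular": [0,0,0]},
    {"offset": [0.35,0.035,0],"angular": [0,0,0]}
  ]
}}

```text
clock: 23.2
ee_pos: [584.4, -144.5, 238.1]
tcp_rot: [0.146, -3.136, -0.0]
contact_force: [-0.3, 0.8, 0.4]
opening: 85.4
finger_force: 0.0
```

{"name": "step_arm", "arguments": {
  "rows": [
    {"offset": [0.005,0,-0.1],"angular": [0,0,0]},
    {"offset": [0.005,0,-0.2],"angular": [0,0,0]},
    {"offset": [0.005,0,-0.27],"angular": [0,0,0]},
    {"offset": [0.005,0,-0.304],"angular": [0,0,0]},
    {"offset": [0.005,0,-0.304],"angular": [0,0,0]},
    {"offset": [0.005,0,-0.304],"angular": [0,0,0]}
  ]
}}

```text
clock: 23.8
ee_pos: [586.9, -144.6, 164.1]
tcp_rot: [-0.146, 3.137, -0.0]
contact_force: [-0.2, 0.7, -0.2]
opening: 85.2
finger_force: 0.0
```

{"name": "step_arm", "arguments": {
  "rows": [
    {"offset": [0,0,0],"angular": [0,0,0]},
    {"offset": [0,0,0],"angular": [0,0,0]},
    {"offset": [0,0,0],"angular": [0,0,0]},
    {"offset": [0,0,0],"angular": [0,0,0]},
    {"offset": [0,0,0],"angular": [0,0,0]},
    {"offset": [0,0,0],"angular": [0,0,0]},
    {"offset": [0,0,0],"angular": [0,0,0]},
    {"offset": [0,0,0],"angular": [0,0,0]},
    {"offset": [0,0,0],"angular": [0,0,0]},
    {"offset": [0,0,0],"angular": [0,0,0]}
  ],
  "grip": -1,
  "squeeze": 30
}}

```text
clock: 24.8
ee_pos: [587.0, -144.3, 163.4]
tcp_rot: [-0.146, 3.137, 0.0]
contact_force: [0.1, 4.4, 5.2]
opening: 25.5
finger_force: 32.4
```

```bash
python3 - <<'E'
from h import *
p,M=tool();print(p)
th=np.linspace(1.745,0,24)[1:]
D=132*np.c_[np.cos(1.745)-np.cos(th),0*th,np.sin(th)-np.sin(1.745)]
D=R.from_rotvec([0,0,.095]).apply(D)/250
print(D.round(3)[:12].tolist()); print((D-D[11]).round(3)[12:].tolist())
E
```

```text
[ 587.  -144.3  163.4]
[[-0.039, -0.004, 0.005], [-0.079, -0.008, 0.008], [-0.119, -0.011, 0.007], [-0.159, -0.015, 0.004], [-0.198, -0.019, -0.003], [-0.237, -0.023, -0.013], [-0.275, -0.026, -0.025], [-0.312, -0.03, -0.041], [-0.347, -0.033, -0.059], [-0.381, -0.036, -0.08], [-0.414, -0.039, -0.103], [-0.444, -0.042, -0.129]]
[[-0.029, -0.003, -0.028], [-0.055, -0.005, -0.058], [-0.079, -0.008, -0.09], [-0.1, -0.01, -0.124], [-0.119, -0.011, -0.159], [-0.135, -0.013, -0.196], [-0.149, -0.014, -0.233], [-0.159, -0.015, -0.272], [-0.167, -0.016, -0.311], [-0.171, -0.016, -0.351], [-0.173, -0.016, -0.391]]
```

The handle is gripped. I'll swing it shut.

{"name": "step_arm", "arguments": {
  "rows": [
    {"offset": [-0.039,-0.004,0.005],"angular": [0,0,0]},
    {"offset": [-0.079,-0.008,0.008],"angular": [0,0,0]},
    {"offset": [-0.119,-0.011,0.007],"angular": [0,0,0]},
    {"offset": [-0.159,-0.015,0.004],"angular": [0,0,0]},
    {"offset": [-0.198,-0.019,-0.003],"angular": [0,0,0]},
    {"offset": [-0.237,-0.023,-0.013],"angular": [0,0,0]},
    {"offset": [-0.275,-0.026,-0.025],"angular": [0,0,0]},
    {"offset": [-0.312,-0.03,-0.041],"angular": [0,0,0]},
    {"offset": [-0.347,-0.033,-0.059],"angular": [0,0,0]},
    {"offset": [-0.381,-0.036,-0.08],"angular": [0,0,0]},
    {"offset": [-0.414,-0.039,-0.103],"angular": [0,0,0]},
    {"offset": [-0.444,-0.042,-0.129],"angular": [0,0,0]}
  ]
}}

```text
clock: 26.0
ee_pos: [474.3, -155.1, 130.5]
tcp_rot: [0.146, -3.137, -0.0]
contact_force: [-0.1, 4.4, 4.6]
opening: 25.6
finger_force: 34.7
```

{"name": "step_arm", "arguments": {
  "rows": [
    {"offset": [-0.029,-0.003,-0.028],"angular": [0,0,0]},
    {"offset": [-0.055,-0.005,-0.058],"angular": [0,0,0]},
    {"offset": [-0.079,-0.008,-0.09],"angular": [0,0,0]},
    {"offset": [-0.1,-0.01,-0.124],"angular": [0,0,0]},
    {"offset": [-0.119,-0.011,-0.159],"angular": [0,0,0]},
    {"offset": [-0.135,-0.013,-0.196],"angular": [0,0,0]},
    {"offset": [-0.149,-0.014,-0.233],"angular": [0,0,0]},
    {"offset": [-0.159,-0.015,-0.272],"angular": [0,0,0]},
    {"offset": [-0.167,-0.016,-0.311],"angular": [0,0,0]},
    {"offset": [-0.171,-0.016,-0.351],"angular": [0,0,0]},
    {"offset": [-0.173,-0.016,-0.391],"angular": [0,0,0]},
    {"offset": [-0.173,-0.016,-0.391],"angular": [0,0,0]}
  ]
}}

```text
clock: 27.2
ee_pos: [431.3, -159.2, 31.5]
tcp_rot: [0.146, -3.135, 0.0]
contact_force: [-4.2, 0.6, 1.0]
opening: 25.5
finger_force: 38.3
```

{"name": "step_arm", "arguments": {
  "rows": [
    {"offset": [0,0,-0.006],"angular": [0,0,0]},
    {"offset": [0,0,-0.01],"angular": [0,0,0]},
    {"offset": [0,0,-0.01],"angular": [0,0,0]}
  ]
}}

```text
clock: 27.5
ee_pos: [431.4, -159.2, 30.3]
tcp_rot: [0.146, -3.136, 0.0]
contact_force: [-5.5, -0.1, 1.0]
opening: 25.3
finger_force: 38.5
```

{"name": "step_arm", "arguments": {
  "rows": [
    {"offset": [0,0,0],"angular": [0,0,0]},
    {"offset": [0,0,0],"angular": [0,0,0]},
    {"offset": [0,0,0],"angular": [0,0,0]},
    {"offset": [0,0,0],"angular": [0,0,0]},
    {"offset": [0,0,0],"angular": [0,0,0]},
    {"offset": [0,0,0.1],"angular": [0,0,0]},
    {"offset": [0,0,0.25],"angular": [0,0,0]},
    {"offset": [0,0,0.4],"angular": [0,0,0]},
    {"offset": [0,0,0.55],"angular": [0,0,0]},
    {"offset": [0,0.4,0.55],"angular": [0,0,0]},
    {"offset": [0,0.4,0.55],"angular": [0,0,0]},
    {"offset": [0,0.4,0.55],"angular": [0,0,0]}
  ],
  "grip": 1
}}

```text
clock: 28.7
ee_pos: [433.0, -54.8, 168.9]
tcp_rot: [-0.154, 3.135, 0.002]
contact_force: [0.1, 0.4, 0.1]
opening: 85.4
finger_force: 0.0
```

```bash
python3 - <<'E'
from h import *
s=status.state();print(tool()[0],s["clock"],s["contact_force"])
e=snap("scene");cv2.imwrite("pics/s8.png",cv2.resize(e["frame"][160:280,240:400],None,fx=5,fy=5))
t=snap("top")
for d,roi in((e,(290,180,350,240)),(t,(380,230,430,300))):
    print([c[:,0].mean(0).round(1) for c in cv2.findContours(mask(d,*RED1,roi),0,1)[0] if cv2.contourArea(c)>10])
for th in(0,.07,.15):
    P=np.array([497.1,-152.9,3])+R.from_rotvec([0,0,.095]).apply([66-132*np.cos(th),0,50+132*np.sin(th)]);print(th,proj(e,P),proj(t,P))
E
```

```text
[433.  -54.8 168.9] 28.7 [0.10599478 0.37448067 0.14162639]
[array([322.5, 205.3])]
[]
0 [[321.72264033 206.69787223]] [[401.95505245 271.17031128]]
0.07 [[321.51623124 203.66174155]] [[402.58279771 270.78962302]]
0.15 [[321.04296224 200.28398413]] [[403.27008327 269.95965909]]
```

View pics/s8.png

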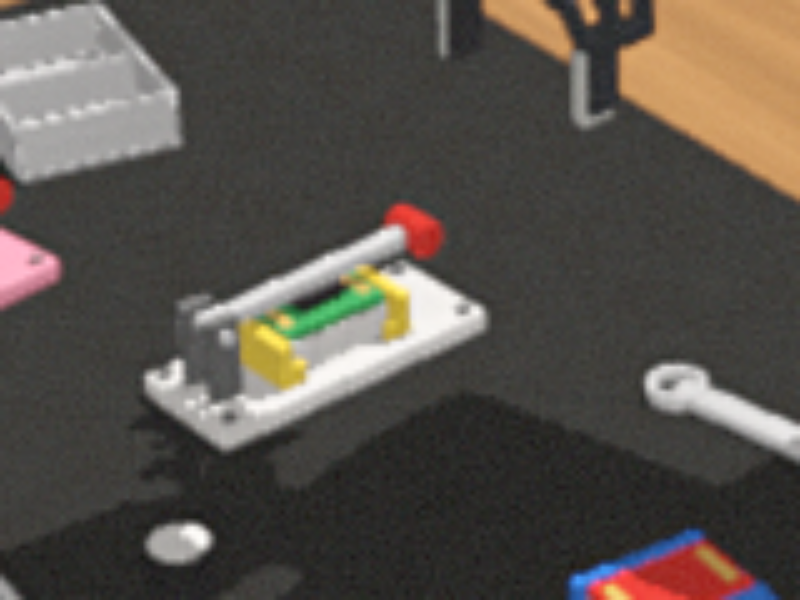

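The lever lies close to level: handle at (322.5,205.3) against (321.7,206.7) predicted for shut. To be sure it is fully shut, I'll press the handle down with shut fingers.

{"name": "step_arm", "arguments": {
  "rows": [
    {"offset": [-0.006,-0.1,0],"angular": [0,0,0]},
    {"offset": [-0.006,-0.25,0],"angular": [0,0,0]},
    {"offset": [-0.006,-0.416,0],"angular": [0,0,0]},
    {"offset": [-0.006,-0.416,0],"angular": [0,0,0]},
    {"offset": [-0.006,-0.416,0],"angular": [0,0,0]},
    {"offset": [-0.006,-0.416,-0.15],"angular": [0,0,0]},
    {"offset": [-0.006,-0.416,-0.3],"angular": [0,0,0]},
    {"offset": [-0.006,-0.416,-0.37],"angular": [0,0,0]},
    {"offset": [-0.006,-0.416,-0.37],"angular": [0,0,0]},
    {"offset": [-0.006,-0.416,-0.37],"angular": [0,0,0]}
  ],
  "grip": -1
}}

```text
clock: 29.8
ee_pos: [431.2, -162.8, 75.9]
tcp_rot: [0.147, -3.138, 0.0]
contact_force: [-0.9, 0.8, 0.4]
opening: 0.2
finger_force: 0.0
```

{"name": "step_arm", "arguments": {
  "rows": [
    {"offset": [0,0.014,-0.02],"angular": [0,0,0]},
    {"offset": [0,0.014,-0.032],"angular": [0,0,0]},
    {"offset": [0,0.014,-0.04],"angular": [0,0,0]},
    {"offset": [0,0.014,-0.046],"angular": [0,0,0]},
    {"offset": [0,0.014,-0.05],"angular": [0,0,0]},
    {"offset": [0,0.014,-0.05],"angular": [0,0,0]}
  ]
}}

```text
clock: 30.4
ee_pos: [431.0, -159.5, 63.1]
tcp_rot: [-0.146, 3.138, -0.0]
contact_force: [-0.2, -0.2, -0.3]
opening: -0.0
finger_force: 0.0
```

{"name": "step_arm", "arguments": {
  "rows": [
    {"offset": [0,0,-0.004],"angular": [0,0,0]},
    {"offset": [0,0,-0.008],"angular": [0,0,0]},
    {"offset": [0,0,-0.008],"angular": [0,0,0]}
  ]
}}

```text
clock: 30.7
ee_pos: [431.2, -159.7, 62.3]
tcp_rot: [-0.147, 3.138, -0.001]
contact_force: [-5.8, 2.9, 18.2]
opening: -0.6
finger_force: 9.1
```

The lever is at its stop, with 18 N at z = 62 mm. I'll retreat.

{"name": "step_arm", "arguments": {
  "rows": [
    {"offset": [0,0,0.1],"angular": [0,0,0]},
    {"offset": [0,0,0.25],"angular": [0,0,0]},
    {"offset": [0,0,0.4],"angular": [0,0,0]},
    {"offset": [0,0,0.5],"angular": [0,0,0]},
    {"offset": [0,0,0.5],"angular": [0,0,0]},
    {"offset": [0,0,0.5],"angular": [0,0,0]},
    {"offset": [0,0,0.5],"angular": [0,0,0]}
  ]
}}

```text
clock: 31.4
ee_pos: [430.2, -159.5, 185.1]
tcp_rot: [0.145, -3.137, -0.0]
contact_force: [-0.4, 0.2, -1.0]
opening: 0.1
finger_force: 0.0
```

```bash
python3 - <<'E'
from h import *
s=status.state();print(s["clock"],s["contact_force"],s["ee_pos"])
e=snap("scene");print([c[:,0].mean(0).round(1) for c in cv2.findContours(mask(e,*RED1,(290,180,350,240)),0,1)[0] if cv2.contourArea(c)>10])
print(robot.hand_in())
E
```

```text
31.4 [-0.37471808  0.17465376 -1.03366516] [ 430.22773887 -159.4511615   185.12661599]
[array([322.5, 206. ])]
the job is handed in; nothing more can be done
None
```

I handed the job in at about 31 s: the green module is seated in the nest with the lever pressed shut over it, and the red module and screwdrivers were left alone; hand-in returned no verdict.

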